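Seat the ballast disc in a model's display base

TASK

Lay the large steel ballast disc flat on the open, rail-less end of the grey display base and let go of it. Then gently push it along the track with the closed fingers, without lifting or pinching it, feeling for the moment it drops into the shallow pocket, and press it down until it is fully home; never push or press on it harder than 25 N once it is on its way. Leave the other things on the table where they are.

Things in the scene. Friction and masses are not known exactly. Their poses are not given: they have to be found in the camera images.
- disc_mid (a point): centre (half-way up) of the loose steel ballast disc, a plain solid disc 44 mm across and 10 mm thick, about 0.1 kg, lying flat; z is its axis. The larger of the two round steel pieces; the smaller has a hole. At the pocket it may first catch tilted, half dropped, and need a second light push to fall in flat; on the track it slides at under 2 N.
- base: fixed grey plastic display base, 265 by 84 mm; origin at table level, x along the track from the open loading end (x = -135 mm) to the end block (x = 108 to 130 mm, 36 mm high), z up. The flat track surface is 14 mm above the origin. From x = -60 mm on, two rails 3 mm high and 46 mm apart (flared mouth from x = -82 mm) guide the disc along y = 0.
- load (a point): middle of the rail-less loading end, on the track surface, at x = -100 mm, y = 0 of the base: the disc laid here, centred within 10 mm, lies well
- search (a point): point on the track surface at x = 20 mm, y = 0 of the base. The one round pocket, 48 mm across, has its centre anywhere within 20 mm before or after this point along the track: it differs from base to base and is not measured. The disc drops 4 mm into it by its own weight and then stops a gentle push; keep the push low (fingertips within 3 mm of the track) or the disc rides up.
- stop (a point): point at x = 20 mm, y = 0 of the base, 7.5 mm above the table: the height of the disc's underside when fully home. The pocket floor is a stiff push-fit cup: pressed with more than about 5 N it sinks 2.5 mm to a hard stop and stays. The disc's top is 10 mm above the track surface when lying on it, 6 mm when dropped in, 3.5 mm when fully home.
- washer: bystander: small steel washer, 28 mm across, 6 mm thick; origin on its underside
- jar: bystander: clear jar with white lid, 32 mm across, 45 mm tall; origin on its underside
- glue: bystander: amber glue jar with black lid, 36 mm across, 55 mm tall; origin on its underside
- marker: bystander: black paint marker, 130 mm long, 12 mm thick, lying along its x; origin on its underside
- knife: bystander: hobby knife, 140 mm long, 10 mm thick, lying along its x; origin on its underside
- cutters: bystander: side cutters with black handles, 145 mm long, 12 mm thick; origin on its underside
- runner: bystander: black sprue frame of model parts, 110 by 150 mm, 5 mm thick; origin on its underside
Mind the look-alikes: they are no part of the job. What is shaped like the part that bears disc_mid but green is not meant.

How it is judged (in metres and radians):
On the way, in this order (a step that is already met when the one before it is completed fails the run):
1. the disc lies flat on the loading end of the base, let go (x of disc_mid in the frame of base between -0.125 and -0.072 m and y of disc_mid in the frame of base between -0.022 and 0.022 m and z of disc_mid in the frame of base between 0.017 and 0.0215 m and angle between disc_mid's own z axis and vertical below 0.06 rad and contact force between the fingers and disc below 0.1 N), for 0.2 s.
2. the disc has dropped into the pocket (x of disc_mid in the frame of base between -0.03 and 0.075 m and y of disc_mid in the frame of base between -0.01 and 0.01 m and z of disc_mid in the frame of base between 0.009 and 0.0165 m), for 0.1 s.
At the end, for the whole second after the job is handed in: the disc lies flat (within 0.06 rad) in the pocket, pressed home within about 1 mm of the hard stop, at rest and let go (x of disc_mid in the frame of base between -0.03 and 0.075 m and y of disc_mid in the frame of base between -0.01 and 0.01 m and z of disc_mid in the frame of base between 0.009 and 0.0136 m and angle between disc_mid's own z axis and vertical below 0.06 rad and linear speed of disc below 0.01 m/s); the robot touches nothing.
It fails at once if the disc is pushed, pressed or pinched with more than 25 N once it is past the loading end (x of disc_mid in the frame of base between -0.055 and 0.14 m and y of disc_mid in the frame of base between -0.045 and 0.045 m and contact force between the fingers and disc above 25 N).
It fails at once if the disc is lifted over the track past the loading end (x of disc_mid in the frame of base between -0.055 and 0.14 m and y of disc_mid in the frame of base between -0.045 and 0.045 m and z of disc_mid in the frame of base above 0.029 m).
It fails at once if a bystander is moved by more than 20 mm (distance of any of washer, jar, glue, marker, knife, cutters, runner from where it was at the start of the episode above 0.02 m).
It also fails if it takes over 64 s, if anything falls off the work surface, if the arm or the gripper's body presses on something with over 40 N, if the wrist force passes 120 N, or if a joint passes its speed limit or range.

ROBOT

A 6-joint arm with a two-finger parallel gripper is mounted at the origin on the work surface. World frame = base frame: x ahead of the robot, y to its left, z up, the work surface at z = 0. Lengths are in mm, angles in rad, forces in N, time in s.
With the tool pointing down it reaches from about 275 to 750 mm from the base axis. Payload 10.2 kg.
Tool frame: the origin (TCP) lies between the finger pads; the fingertips stand 17 mm ahead of it and the grasp point (between the pads) lies 2 mm behind it; z points along the fingers, y is the line along which they close (so a half turn about z gives the same grasp; the last joint's range is limited). The gripper opens to 85 mm and grips with 20 to 120 N. Pads are 22 mm wide; open, the fingers measure 114 mm over their backs; the gripper's body (76 mm by 85 mm) begins 54 mm behind the grasp point. The pads swing forward as they close: fully open they stand 13 mm farther back than shut.
Start: joints at [-1.463, 0.313, 1.498, -0, 1.331, -0.223], TCP at [170.507, -496.547, 248.294] pointing down, gripper open.
Joint ranges: [-2.94, 2.94], [-0.97, 2.17], [0.19, 2.56], [-1.23, 4.37], [0.02, 3.11], [-2.88, 2.88]. Speed limits (rad/s): [2.39, 2.39, 3.01, 3.14, 3.14, 3.14].

INTERFACE

Orientations are given as a unit quaternion [w, x, y, z].
In Python, from rig import * gives the robot as it stands.
- The arm moves only by the tool step_arm, never from a script. Its argument "commands" is text: rows parted by semicolons, each of 7 numbers parted by spaces: the opening, from 0 (shut) to 1 (fully open), then the shift along the tool's x, y, z in cm, then the turn, a rotation vector about the tool's x, y, z in rad. In form: hand x y z rx ry rz; .... A call has 1 to 20 rows; each row is the pose to reach, as a shift and turn from the pose commanded when the call began, along the tool's axes at that moment; what a row does not reach only later rows make up. A row lasts 1/12 s, in which the tool goes at most 41.7 mm and 7.16 degrees, less where a joint would pass 70% of its speed; a pose out of reach is approached as far as the arm can. A call with a gripper value outside its range is refused whole. The fingers move at their own pace and stop on an object; "newtons" is the grip in N (left out, the last holds). Time passes only in rows, so rows that repeat a pose let the fingers close. It gives the time, the measured TCP pose, the force, the opening and the grip force at its end, in the units of the state.
- sense(): the state, without advancing time (a new reading comes with each control period).
- capture(name): name is "side" or "top" or "wrist"; returns the picture (480x640x3 uint8, red, green, blue); there is no depth.
- camera_model(name): a dict with "mtx" (3x3 intrinsics, pixels), "k1" (the pictures are not rectified: a ray, as slopes to the right and down, at radius r is drawn at 1 + k1 r^2 times it, then the intrinsics apply), "eye" and "rotation" of the camera in the world. Camera axes: x right, y down, z forward; pixel columns grow to the right and rows downward; lengths in mm; the calibration is good to about 2 mm. A picture is of the moment at which its call begins: read the wrist's pose just before it. camera_model takes no time and is no camera call; for the wrist camera it gives the pose at the moment of the call.
- finish_job(): hands the job in; it is judged then, once.
Trained networks look in the newest picture that a camera, given by its name, has taken for a name from the list of things; names that differ only in an ending like _2 or _b are one class to them, and where a whole thing is asked for, a point or a joint stands for the part that bears it (a point fixed in the world has none). Each returns a list of dicts, best first, with "score" (0 to 1); they miss things now and then, are a little off and sometimes report something else, mostly with a low value. They report only what shows in the picture. A call takes as long as a camera call. They do not tell look-alikes from the thing itself.
- search_frame(camera, label): "rect" ([centre column, centre row, width, height] in pixels, round what is visible of it).
- trace(camera, label): "mask" (480x640 bool, what is visible of it) and "rect" ([centre column, centre row, width, height] in pixels, round what is visible of it).
- spot_point(camera, label): "xy" ([column, row] in pixels: a listed point, or the origin of a listed thing).
The state is a dict: "time_s": time; "joints": joint angles; "dq": joint speeds; "tau": joint torques, N m; "eef_pos": TCP position; "ee_rot": TCP orientation; "force": force on the tool from outside, world axes, zero at the start; "wrist_torque": the same for the moment, N m; "grip_width": opening from 0.0 (shut) to 1.0 (fully open); "grip_force": force on a finger pad.
Only numpy, scipy, OpenCV 4.12 (cv2) and the standard library are available. Lean on these libraries where they do the work, as an engineer would, in place of code of your own. Each camera call takes 0.05 s, during which the arm holds its last target. There are 200 camera calls.

## Working session

There is one attempt and no reset: what is moved stays moved. The work goes in short steps, Python scripts to look and compute and a tool call to move; the robot and the scene stay as the last step left them, time stands still between calls to the robot, and variables do not carry over. Pictures are saved under pics/ and viewed, at most 10 in all, crops included, and the job is handed in when it is done.

Besides the shell and the picture viewer there is one more tool, called after "Emit:" as name(argument=value, ...), one argument or row to a line, values as JSON. step_arm: Moves the arm, as the interface text tells. Its arguments: {"type":"object","properties":{"commands":{"type":"string"},"newtons":{"type":"number"}},"required":["commands"]}

```bash
mkdir -p pics; cat > h.py <<'E'
from rig import *
import numpy as np, cv2
from scipy.spatial.transform import Rotation as R
def ray(cam,px,z):
    m=camera_model(cam); K=np.array(m["mtx"]); k=m["k1"]
    d=(np.array([px[0]-K[0,2],px[1]-K[1,2]])/[K[0,0],K[1,1]]); u=d.copy()
    for _ in range(20): u=d/(1+k*(u@u))
    v=np.array(m["rotation"])@np.array([u[0],u[1],1]); e=np.array(m["eye"])
    return e+v*(z-e[2])/v[2]
def tool():
    s=sense(); q=np.array(s["ee_rot"]); return np.array(s["eef_pos"]),R.from_quat(q[[1,2,3,0]])
def shift(target):
    p,r=tool(); return r.inv().apply(np.array(target)-p)/10
E
python3 - <<'E'
from h import *
im=capture("top"); cv2.imwrite("pics/top.png",im[:,:,::-1])
for l,z in [("disc_mid",5),("base",0),("load",14),("search",14),("stop",7.5),("washer",0),("jar",0),("glue",0)]:
    for d in spot_point("top",l)[:3]: print(l,round(d["score"],2),np.round(d["xy"],1),np.round(ray("top",d["xy"],z),1))
for d in search_frame("top","disc_mid"): print(d)
im=capture("side"); cv2.imwrite("pics/side.png",im[:,:,::-1])
for l,z in [("disc_mid",5),("base",0),("load",14),("search",14)]:
    for d in spot_point("side",l)[:3]: print(l,round(d["score"],2),np.round(d["xy"],1),np.round(ray("side",d["xy"],z),1))
print(sense()); p,r=tool(); print(r.as_matrix().round(3))
E
```

```text
Traceback (most recent call last):
  File "h.py", line 8, in ray
    v=np.array(m["rotation"])@np.array([u[0],u[1],1]); e=np.array(m["eye"])
      ~~~~~~~~~~~~~~~~~~~~~~~^~~~~~~~~~~~~~~~~~~~~~~~
ValueError: matmul: Input operand 1 has a mismatch in its core dimension 0, with gufunc signature (n?,k),(k,m?)->(n?,m?) (size 3 is different from 4)
```

View pics/top.png

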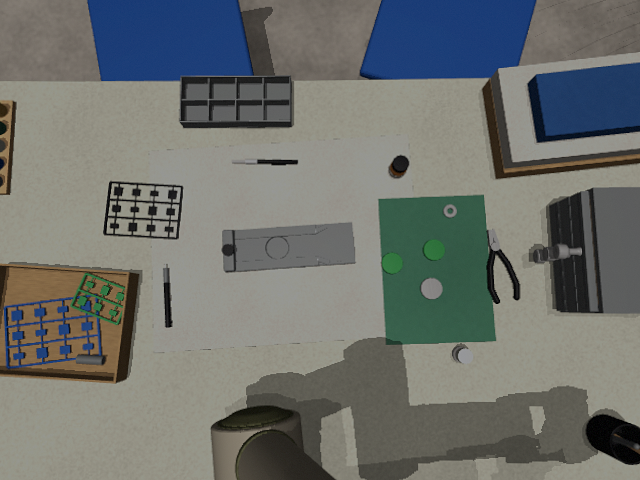

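The top view shows three disc candidates. The steel grey one at (431,288) matches the description. The green ones at (433,250) and (392,263) are look-alikes, and the small one with a hole at (450,211) is the washer. The base's open end is on the right at (354,243) and its end block on the left at (229,250).

```bash
python3 - <<'E'
s=open('h.py').read()
s=s.replace('np.array(m["rotation"])@np.array([u[0],u[1],1])','rot(m["rotation"]).apply([u[0],u[1],1])').replace('def ray','def rot(q): return R.from_quat(np.array(q)[[1,2,3,0]])\ndef ray')
open('h.py','w').write(s)
E
python3 - <<'E'
from h import *
im=capture("top")
for l,z in [("disc_mid",5),("base",0),("load",14),("search",14),("stop",7.5),("washer",0),("jar",0)]:
    for d in spot_point("top",l)[:3]: print(l,round(d["score"],2),np.round(d["xy"],1),np.round(ray("top",d["xy"],z),1))
for d in search_frame("top","disc_mid"): print(d)
c=np.vstack([cv2.resize(im[190:330,370:530],(640,560),interpolation=3)]); cv2.imwrite("pics/crop.png",c[:,:,::-1])
im=capture("side")
for l,z in [("disc_mid",5),("base",0),("load",14),("search",14)]:
    for d in spot_point("side",l)[:3]: print("side",l,round(d["score"],2),np.round(d["xy"],1),np.round(ray("side",d["xy"],z),1))
print(sense()); p,r=tool(); print(r.as_matrix().round(3))
E
```

```text
disc_mid 0.83 [432.7 248.2] [ 579.2 -305.7    5. ]
disc_mid 0.72 [392.3 263.9] [ 547.4 -222.2    5. ]
disc_mid 0.41 [449.  210.6] [ 657.3 -342.2    5. ]
base 0.81 [289.4 246.8] [585.  -11.2   0. ]
base 0.68 [395.8 171.9] [ 742.1 -235.5    0. ]
load 0.96 [333.2 244. ] [ 588.3 -101.4   14. ]
search 0.74 [277.9 245.8] [585.5  11.5  14. ]
stop 0.89 [279.4 244.5] [589.    9.    7.5]
stop 0.51 [432.9 289.5] [ 494.7 -302.3    7.5]
washer 0.69 [448.3 209.5] [ 660.6 -342.2    0. ]
jar 0.87 [460.1 353.8] [ 366.6 -353.     0. ]
{'rect': [393.0, 260.8, 21.7, 21.3], 'score': 0.74}
{'rect': [430.9, 289.8, 24.5, 24.0], 'score': 0.62}
{'rect': [434.1, 250.0, 22.1, 21.0], 'score': 0.57}
{'rect': [287.9, 248.7, 133.1, 53.7], 'score': 0.35}
side disc_mid 0.87 [345.2 307.5] [ 559.  -220.9    5. ]
side disc_mid 0.78 [324.1 344.9] [ 498.6 -307.4    5. ]
side disc_mid 0.67 [365.1 339. ] [ 577.2 -309.5    5. ]
side base 0.68 [334.6 240.6] [584.1  -5.4   0. ]
side load 0.63 [331.2 234.2] [577.8   1.9  14. ]
side search 0.85 [332.4 231.6] [582.4  10.5  14. ]
{'time_s': 0.8, 'joints': array([-1.46342692e+00,  3.12909279e-01,  1.49770450e+00,  1.19898622e-05,
        1.33100347e+00, -2.23399511e-01]), 'dq': array([ 6.85554111e-04,  2.08982001e-05, -1.61526179e-03, -4.83741414e-04,
       -6.08606178e-04, -1.74498750e-03]), 'tau': array([ 2.41123807e-04, -4.12148952e+01, -2.59889388e+01, -1.71115803e-04,
        5.60011431e-04, -2.24316166e-07]), 'eef_pos': array([ 170.49637019, -496.54888904,  248.28772913]), 'ee_rot': array([-1.19392410e-05,  9.86355369e-01,  1.64630150e-01,  6.52662942e-06]), 'force': array([-0.28167817, -0.32619129, -0.53031079]), 'wrist_torque': array([-0.05012021,  0.00884472,  0.01367245]), 'grip_force': 0.0, 'grip_width': 1.000498879779715}
[[ 0.946  0.325  0.   ]
 [ 0.325 -0.946  0.   ]
 [ 0.    -0.    -1.   ]]
```

View pics/crop.png

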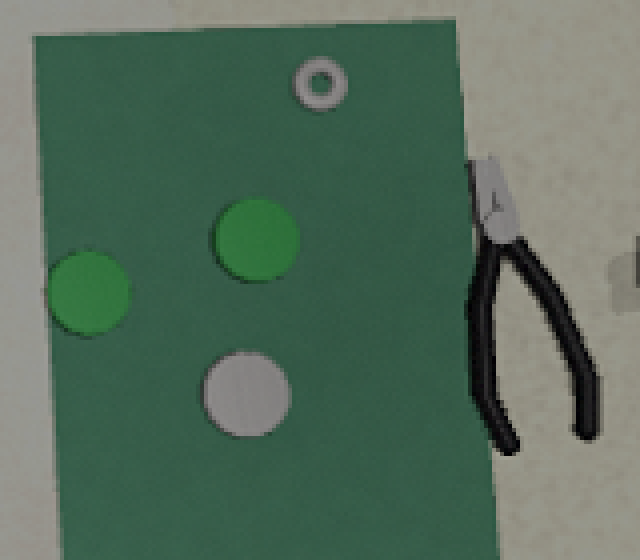

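The crop confirms it: the steel disc at crop (247,394), full image (432,288), is grey with no hole and larger than the washer. It sits at about (497,-302) mm. Next I move above it.

Emit:
step_arm(
  commands="1 12 -2.6 3.3 0 0 0.11; 1 24 -5.2 6.6 0 0 0.22; 1 37.2 -7.8 9.8 0 0 0.331; 1 37.2 -7.8 9.8 0 0 0.331; 1 37.2 -7.8 9.8 0 0 0.331; 1 37.2 -7.8 9.8 0 0 0.331; 1 37.2 -7.8 9.8 0 0 0.331; 1 37.2 -7.8 9.8 0 0 0.331; 1 37.2 -7.8 9.8 0 0 0.331; 1 37.2 -7.8 9.8 0 0 0.331; 1 37.2 -7.8 9.8 0 0 0.331; 1 37.2 -7.8 9.8 0 0 0.331; 1 37.2 -7.8 9.8 0 0 0.331",
  newtons=30,
)

```text
time_s: 1.88
eef_pos: [496.6, -302.5, 150.5]
ee_rot: [0.0, 1.0, -0.0, -0.0]
force: [0.5, -0.8, -0.8]
grip_width: 1.001
grip_force: 0.0
```

```bash
python3 - <<'E'
from h import *
p,r=tool(); im=capture("wrist"); cv2.imwrite("pics/w1.png",im[:,:,::-1])
print(p,r.as_matrix().round(3)[:2,:2])
for d in trace("wrist","disc_mid"):
    m=d["mask"]; ys,xs=np.nonzero(m); c=(xs.mean(),ys.mean()); P=ray("wrist",c,10)
    print(d["score"],np.round(d["rect"]),im[m].mean(0).round(),P.round(1),(r.inv().apply(P-p)/10).round(2))
E
```

```text
[ 496.57535019 -302.46142035  150.4987705 ] [[ 1.    -0.001]
 [-0.001 -1.   ]]
0.98 [326. 129.  59.  67.] [ 59. 120.  71.] [ 575.2 -306.8   10. ] [ 7.87  0.43 14.05]
0.78 [215. 167.  59.  57.] [ 80. 161.  97.] [ 548.8 -222.    10. ] [ 5.22 -8.05 14.05]
0.62 [316. 232.  53.  49.] [98. 98. 97.] [ 497.1 -298.3   10. ] [ 0.05 -0.42 14.05]
```

View pics/w1.png

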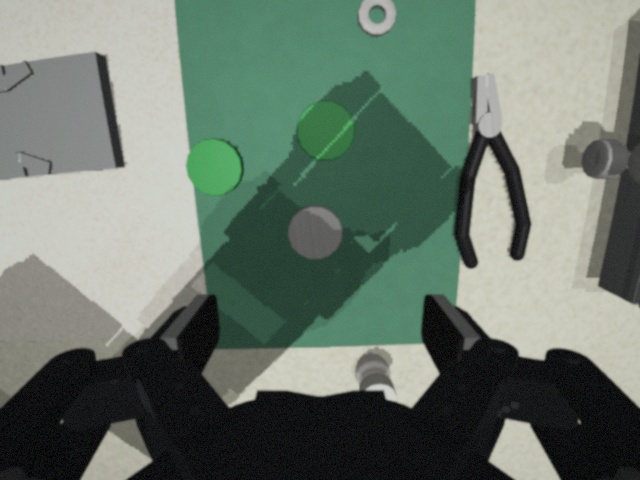

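The wrist view shows the grey disc at (315,233) under the hand, the green look-alikes at (326,129) and (215,167), and clear space for the fingers. Descending to grasp.

Emit:
step_arm(
  commands="1 0.05 -0.35 4; 1 0.05 -0.35 8; 1 0.05 -0.35 11; 1 0.05 -0.35 13.4; 1 0.05 -0.35 13.4; 1 0.05 -0.35 13.4",
)

```text
invalid input at $.commands[0]: expected 7 numbers
```

Emit:
step_arm(
  commands="1 0.05 -0.35 4 0 0 0; 1 0.05 -0.35 8 0 0 0; 1 0.05 -0.35 11 0 0 0; 1 0.05 -0.35 13.4 0 0 0; 1 0.05 -0.35 13.4 0 0 0; 0.4 0.05 -0.35 13.4 0 0 0; 0.4 0.05 -0.35 13.4 0 0 0; 0.4 0.05 -0.35 13.4 0 0 0; 0.4 0.05 -0.35 13.4 0 0 0; 0.4 0.05 -0.35 13.4 0 0 0; 0.4 0.05 -0.35 13.4 0 0 0; 0.4 0.05 -0.35 13.4 0 0 0; 0.4 0.05 -0.35 13.4 0 0 0",
  newtons=30,
)

```text
time_s: 3.07
eef_pos: [498.2, -299.3, 18.5]
ee_rot: [0.001, 1.0, -0.0, 0.001]
force: [-2.2, -0.3, 6.9]
grip_width: 0.492
grip_force: 29.5
```

Emit:
step_arm(
  commands="0.4 0 0 -4 0 0 0; 0.4 0 0 -8 0 0 0; 0.4 1 -2 -11 0 0 0; 0.4 2.5 -5 -11 0 0 0; 0.4 4.1 -9 -11 0 0 0; 0.4 5.5 -12.5 -11 0 0 0; 0.4 7 -15.5 -11 0 0 0; 0.4 8.3 -18 -11 0 0 0; 0.4 9 -19.8 -11 0 0 0; 0.4 9 -19.8 -11 0 0 0; 0.4 9 -19.8 -11 0 0 0; 0.4 9 -19.8 -11 0 0 0",
)

```text
time_s: 4.07
eef_pos: [587.4, -101.1, 126.9]
ee_rot: [0.0, 1.0, -0.0, 0.0]
force: [0.1, -0.8, -2.0]
grip_width: 0.491
grip_force: 31.4
```

```bash
python3 - <<'E'
from h import *
p,r=tool(); print(p,r.as_matrix().round(3)[:2,:2],sense()["grip_width"],sense()["grip_force"],sense()["force"])
im=capture("wrist"); cv2.imwrite("pics/w2.png",im[:,:,::-1])
for l,z in [("load",14),("search",14),("base",0)]:
    for d in spot_point("wrist",l)[:2]: print(l,d["score"],d["xy"],ray("wrist",d["xy"],z).round(1))
im=capture("top")
d=trace("top","base")[0]; m=d["mask"].astype(np.uint8); print(d["score"],cv2.minAreaRect(cv2.findNonZero(m)))
cv2.imwrite("pics/t2.png",cv2.resize(im[190:310,200:380],(720,480))[:,:,::-1])
E
```

```text
[ 587.39774832 -101.06942705  126.86277981] [[ 1. -0.]
 [-0. -1.]] 0.49131605506971304 31.42021894454956 [ 0.11660729 -0.77568326 -1.98948183]
load 0.7 [325.3, 240.5] [ 588.6 -105.2   14. ]
0.71 ((287.16461181640625, 247.46307373046875), (41.768924713134766, 130.7428436279297), 86.8201675415039)
```

View pics/w2.png

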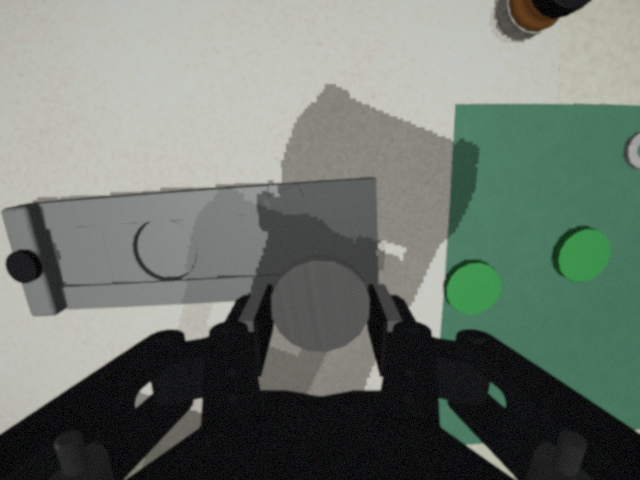

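The wrist view shows the disc held level at (320,305). The base runs left with the pocket ring at about (166,249), the far edge from (40,199) to (376,178) and the end block at (35,262).

```bash
python3 - <<'E'
from h import *
pts={"farR":(376,178,14),"farL":(50,198.5,14),"railLoA":(66,287,15),"railLoB":(240,280,15),"railUpA":(105,222.5,15),"railUpB":(185,219.5,15),"poc":(166,249,14),"pocL":(135,250,14),"pocR":(197,249,14)}
for k,(u,v,z) in pts.items(): print(k,ray("wrist",(u,v),z).round(1))
for k,(u,v,z) in {"TR":(354,224,14),"BR":(355,263,14),"poc":(277.5,247,14)}.items(): print("top",k,ray("top",(u,v),z).round(1))
E
```

```text
farR [ 633.1 -139.5   14. ]
farL [620.5  94.9  14. ]
railLoA [552.1  95.4  15. ]
railLoB [558.8 -41.6  15. ]
railUpA [602.6  54.6  15. ]
railUpB [604.5  -5.1  15. ]
poc [582.4  11.8  14. ]
pocL [581.6  35.5  14. ]
pocR [582.4 -11.3  14. ]
top TR [ 629.4 -144.6   14. ]
top BR [ 549.1 -145.2   14. ]
top poc [583.1  12.4  14. ]
```

View pics/t2.png

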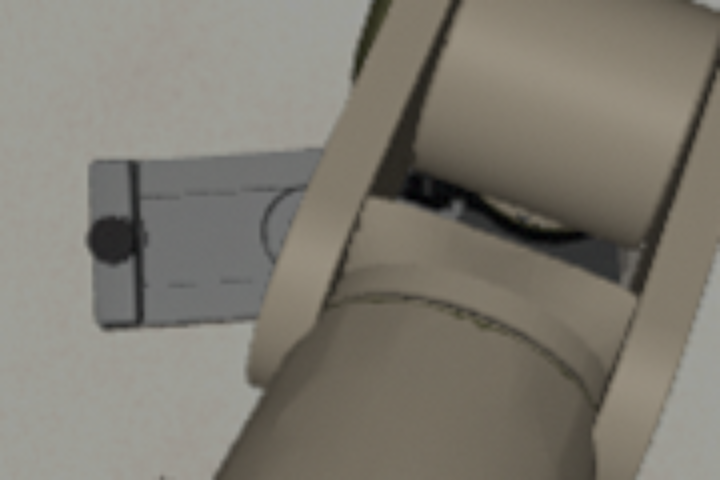

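Emit:
step_arm(
  commands="0.4 0.13 0.5 3 0 0 -0.052; 0.4 0.13 0.5 6 0 0 -0.052; 0.4 0.13 0.5 8 0 0 -0.052; 0.4 0.13 0.5 9.1 0 0 -0.052; 0.4 0.13 0.5 9.35 0 0 -0.052; 0.4 0.13 0.5 9.35 0 0 -0.052; 0.4 0.13 0.5 9.35 0 0 -0.052",
)

```text
time_s: 4.95
eef_pos: [589.3, -105.7, 33.7]
ee_rot: [0.0, 1.0, 0.026, 0.001]
force: [-0.3, 0.0, -0.4]
grip_width: 0.494
grip_force: 34.3
```

Emit:
step_arm(
  commands="0.4 0 0 0.05 0 0 0; 0.4 0 0 0.1 0 0 0; 0.4 0 0 0.1 0 0 0",
)

```text
time_s: 5.2
eef_pos: [589.0, -105.5, 32.3]
ee_rot: [0.0, 1.0, 0.026, 0.0]
force: [-0.1, -0.1, -0.1]
grip_width: 0.496
grip_force: 34.3
```

Emit:
step_arm(
  commands="0.4 0 0 0.05 0 0 0; 0.4 0 0 0.1 0 0 0; 0.4 0 0 0.1 0 0 0",
)

```text
time_s: 5.45
eef_pos: [589.0, -105.5, 31.5]
ee_rot: [0.0, 1.0, 0.026, 0.0]
force: [-2.2, 0.8, 5.5]
grip_width: 0.494
grip_force: 34.9
```

Contact, so the disc is on the track. I release with a small opening and then retreat upward.

Emit:
step_arm(
  commands="0.6 0 0 -0.05 0 0 0; 0.65 0 0 -0.05 0 0 0; 0.7 0 0 -0.1 0 0 0; 0.7 0 0 -0.1 0 0 0; 0.7 0 0 -1.5 0 0 0; 0.7 0 0 -4 0 0 0; 0.7 0 0 -7 0 0 0; 0.7 0 0 -9.5 0 0 0; 0.7 0 0 -9.5 0 0 0; 0.7 0 0 -9.5 0 0 0",
)

```text
time_s: 6.28
eef_pos: [589.3, -105.7, 126.9]
ee_rot: [0.001, 1.0, 0.026, 0.001]
force: [-1.0, -0.9, -0.8]
grip_width: 0.698
grip_force: 0.0
```

```bash
python3 - <<'E'
from h import *
p,r=tool(); print(p)
im=capture("wrist"); cv2.imwrite("pics/w3.png",im[:,:,::-1])
for d in trace("wrist","disc_mid"):
    m=d["mask"]; ys,xs=np.nonzero(m); P=ray("wrist",(xs.mean(),ys.mean()),24)
    print(d["score"],np.round(d["rect"]),im[m].mean(0).round(),P.round(1))
E
```

```text
[ 589.29902628 -105.65624667  126.88662387]
0.91 [462. 295.  62.  50.] [ 58. 135.  74.] [ 556.7 -209.2   24. ]
0.74 [572. 268.  56.  57.] [ 53. 128.  68.] [ 581. -288.   24.]
0.68 [321. 249.  65.  62.] [86. 86. 85.] [ 587.4 -104.5   24. ]
```

View pics/w3.png

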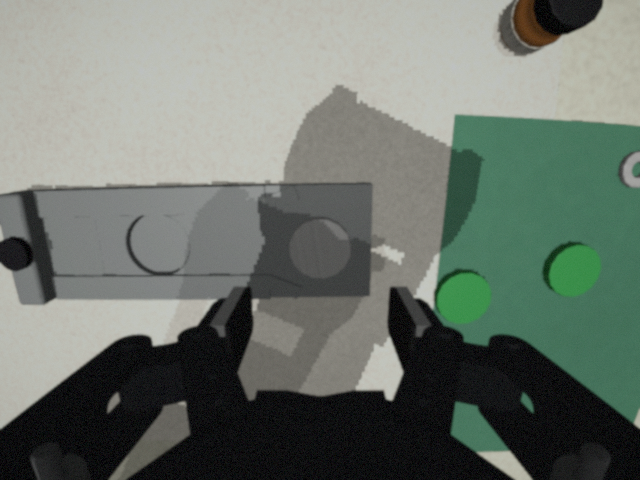

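The wrist view shows the disc flat on the loading end at (320,249), on the track's axis, with the pocket at (160,244). I close the fingers and descend behind it.

Emit:
step_arm(
  commands="0 0 2.5 0 0 0 0; 0 0 5 0 0 0 0; 0 0 5 0 0 0 0; 0 0 5 0 0 0 0; 0 -0.1 5 3 0 0 0; 0 -0.1 5 6 0 0 0; 0 -0.1 5 8.5 0 0 0; 0 -0.1 5 9.4 0 0 0; 0 -0.1 5 9.4 0 0 0; 0 -0.1 5 9.4 0 0 0",
)

```text
time_s: 7.22
eef_pos: [590.7, -155.1, 32.3]
ee_rot: [0.0, 1.0, 0.026, 0.0]
force: [0.9, -0.4, 0.1]
grip_width: 0.003
grip_force: 0.0
```

Emit:
step_arm(
  commands="0 0 -0.5 0 0 0 0; 0 0 -1 0 0 0 0; 0 0 -1.4 0 0 0 0; 0 0 -1.7 0 0 0 0; 0 0 -2 0 0 0 0; 0 0 -2.4 0 0 0 0; 0 0 -2.8 0 0 0 0; 0 0 -3.2 0 0 0 0; 0 0 -3.6 0 0 0 0; 0 0 -4 0 0 0 0; 0 0 -4.4 0 0 0 0; 0 0 -4.8 0 0 0 0; 0 0 -5.2 0 0 0 0",
)

```text
time_s: 8.3
eef_pos: [588.2, -103.6, 32.4]
ee_rot: [0.001, 1.0, 0.026, 0.001]
force: [0.5, -4.3, 5.1]
grip_width: 0.0
grip_force: 3.1
```

Emit:
step_arm(
  commands="0 0 0 -0.1 0 0 0; 0 0 0 -0.1 0 0 0",
)

```text
time_s: 8.47
eef_pos: [587.5, -103.0, 32.7]
ee_rot: [-0.0, 1.0, 0.026, -0.0]
force: [0.4, -0.7, 1.7]
grip_width: -0.001
grip_force: 0.4
```

```bash
python3 - <<'E'
from h import *
p,r=tool(); print(p,sense()["force"])
im=capture("wrist"); cv2.imwrite("pics/w4.png",im[:,:,::-1])
E
```

```text
[ 587.54227863 -103.01484698   32.65976272] [ 0.43301427 -0.68761829  1.72073377]
```

View pics/w4.png

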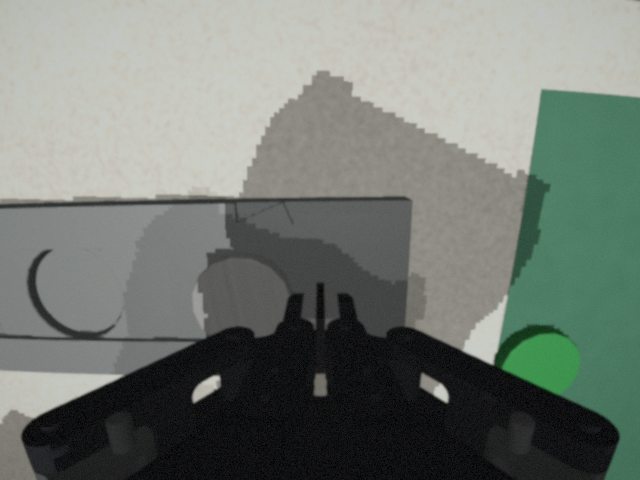

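The wrist view shows the disc flat between the rails at (245,300), just ahead of the closed fingertips, with the pocket at (77,290). I raise slightly and continue, more slowly near the pocket.

Emit:
step_arm(
  commands="0 0.05 -0.3 -0.05 0 0 0; 0 0.05 -0.7 -0.05 0 0 0; 0 0.05 -1.1 -0.05 0 0 0; 0 0.05 -1.5 -0.05 0 0 0; 0 0.05 -1.9 -0.05 0 0 0; 0 0.05 -2.3 -0.05 0 0 0; 0 0.05 -2.7 -0.05 0 0 0; 0 0.05 -3.1 -0.05 0 0 0; 0 0.05 -3.5 -0.05 0 0 0; 0 0.05 -3.9 -0.05 0 0 0; 0 0.05 -4.3 -0.05 0 0 0; 0 0.05 -4.6 -0.05 0 0 0; 0 0.05 -4.8 -0.05 0 0 0; 0 0.05 -5 -0.05 0 0 0",
)

```text
time_s: 9.68
eef_pos: [585.6, -53.4, 33.3]
ee_rot: [0.0, 1.0, 0.026, -0.0]
force: [0.1, -1.4, -0.1]
grip_width: 0.001
grip_force: 0.3
```

Emit:
step_arm(
  commands="0 0 -0.15 0 0 0 0; 0 0 -0.3 0 0 0 0; 0 0 -0.45 0 0 0 0; 0 0 -0.6 0 0 0 0; 0 0 -0.75 0 0 0 0; 0 0 -0.9 0 0 0 0; 0 0 -1.05 0 0 0 0; 0 0 -1.2 0 0 0 0; 0 0 -1.35 0 0 0 0; 0 0 -1.5 0 0 0 0; 0 0 -1.65 0 0 0 0; 0 0 -1.8 0 0 0 0",
)

```text
time_s: 10.68
eef_pos: [584.7, -35.5, 33.4]
ee_rot: [0.0, 1.0, 0.026, 0.0]
force: [-0.2, -1.5, -0.1]
grip_width: 0.002
grip_force: 0.5
```

Emit:
step_arm(
  commands="0 0 -0.12 0 0 0 0; 0 0 -0.24 0 0 0 0; 0 0 -0.36 0 0 0 0; 0 0 -0.48 0 0 0 0; 0 0 -0.6 0 0 0 0; 0 0 -0.72 0 0 0 0",
)

```text
time_s: 11.18
eef_pos: [584.4, -28.4, 33.4]
ee_rot: [0.0, 1.0, 0.026, 0.0]
force: [0.2, -2.2, 1.5]
grip_width: -0.002
grip_force: 0.9
```

Emit:
step_arm(
  commands="0 0 -0.1 0 0 0 0; 0 0 -0.2 0 0 0 0; 0 0 -0.3 0 0 0 0; 0 0 -0.4 0 0 0 0",
)

```text
time_s: 11.52
eef_pos: [584.1, -24.2, 33.2]
ee_rot: [-0.0, 1.0, 0.026, -0.0]
force: [0.1, -0.6, -0.3]
grip_width: -0.0
grip_force: 0.3
```

Emit:
step_arm(
  commands="0 0 -0.1 0 0 0 0; 0 0 -0.2 0 0 0 0; 0 0 -0.3 0 0 0 0",
)

```text
time_s: 11.77
eef_pos: [583.9, -21.2, 33.1]
ee_rot: [-0.0, 1.0, 0.026, -0.0]
force: [-0.2, 0.1, -0.2]
grip_width: -0.003
grip_force: 0.0
```

Emit:
step_arm(
  commands="0 0 -0.1 0 0 0 0; 0 0 -0.2 0 0 0 0; 0 0 -0.3 0 0 0 0",
)

```text
time_s: 12.02
eef_pos: [583.8, -18.2, 33.3]
ee_rot: [-0.0, 1.0, 0.026, -0.0]
force: [-0.1, -0.4, 1.0]
grip_width: -0.002
grip_force: 0.0
```

Emit:
step_arm(
  commands="0 0 -0.1 0 0 0 0; 0 0 -0.2 0 0 0 0; 0 0 -0.2 0 0 0 0",
)

```text
time_s: 12.27
eef_pos: [583.7, -16.2, 33.3]
ee_rot: [0.0, 1.0, 0.026, 0.0]
force: [-1.0, -0.7, -0.4]
grip_width: -0.003
grip_force: 0.0
```

```bash
python3 - <<'E'
from h import *
p,r=tool(); print(p,sense()["force"])
im=capture("wrist"); cv2.imwrite("pics/w5.png",im[:,:,::-1])
E
```

```text
[583.71931778 -16.24752688  33.30002251] [-1.01884743 -0.67867901 -0.37053482]
```

View pics/w5.png

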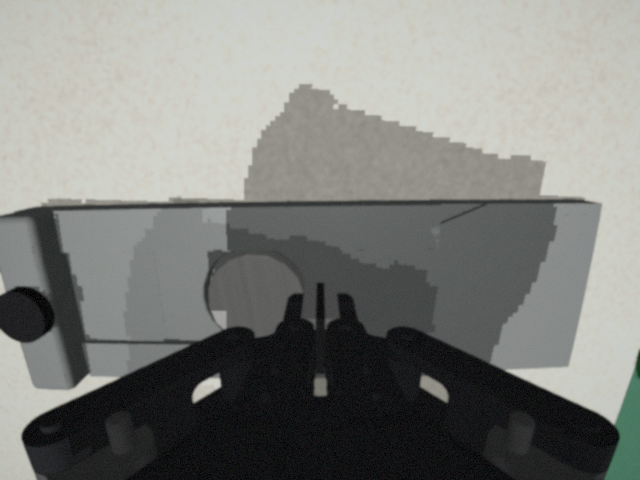

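The wrist view shows the disc at (255,295) inside the dark pocket ring. One more light push will confirm it is stopped.

Emit:
step_arm(
  commands="0 0 -0.1 0 0 0 0; 0 0 -0.2 0 0 0 0; 0 0 -0.2 0 0 0 0",
)

```text
time_s: 12.57
eef_pos: [583.6, -14.3, 33.3]
ee_rot: [0.0, 1.0, 0.026, 0.0]
force: [-0.2, -0.4, -0.3]
grip_width: -0.0
grip_force: 0.2
```

Emit:
step_arm(
  commands="0 0 -0.1 0 0 0 0; 0 0 -0.2 0 0 0 0; 0 0 -0.25 0 0 0 0; 0 0 -0.25 0 0 0 0",
)

```text
time_s: 12.9
eef_pos: [583.6, -12.4, 33.4]
ee_rot: [0.001, 1.0, 0.026, 0.0]
force: [-0.6, -4.6, 0.5]
grip_width: -0.002
grip_force: 2.3
```

The disc stopped against the far pocket wall at 4.6 N. I back off and rise over it for a look.

Emit:
step_arm(
  commands="0 0 0.5 0 0 0 0; 0 0 0.8 -2 0 0 0; 0 0 0.5 -5 0 0 0; 0 0 -1 -8 0 0 0; 0 0 -2.6 -9 0 0 0; 0 0 -2.6 -9 0 0 0; 0 0 -2.6 -9 0 0 0",
)

```text
time_s: 13.48
eef_pos: [582.1, 14.4, 123.3]
ee_rot: [-0.0, 1.0, 0.026, 0.0]
force: [-0.3, 0.4, -0.6]
grip_width: -0.001
grip_force: 0.0
```

```bash
python3 - <<'E'
from h import *
p,r=tool(); print(p)
im=capture("wrist"); cv2.imwrite("pics/w6.png",im[:,:,::-1])
for d in trace("wrist","disc_mid"):
    m=d["mask"]; ys,xs=np.nonzero(m); P=ray("wrist",(xs.mean(),ys.mean()),20)
    print(d["score"],np.round(d["rect"]),im[m].mean(0).round(),P.round(1),(r.inv().apply(P-p)/10).round(2))
E
```

```text
[582.09740178  14.37135999 123.34283561]
0.73 [607. 294.  62.  50.] [ 48. 118.  62.] [ 554.7 -204.6   20. ] [-3.9  21.72 10.33]
0.63 [ 27. 120.  54. 165.] [48. 48. 47.] [661.  212.4  20. ] [  8.93 -19.35  10.34]
```

View pics/w6.png

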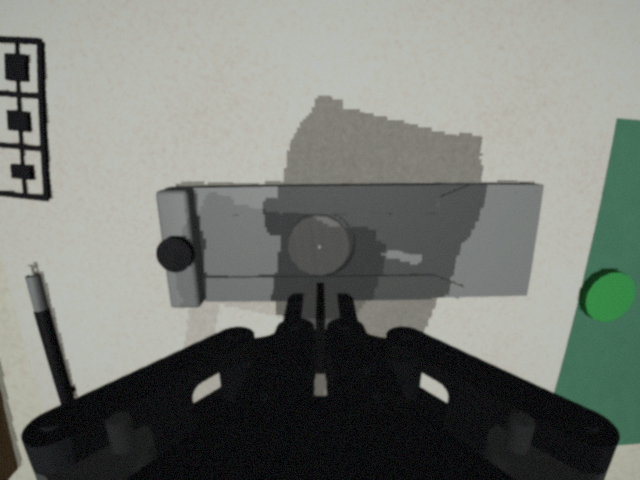

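The wrist view shows the disc centred at (319,245), flat in the pocket and directly below the tool. I descend and press.

Emit:
step_arm(
  commands="0 0.05 0 2.5 0 0 0; 0 0.05 0 5 0 0 0; 0 0.05 0 7 0 0 0; 0 0.05 0 7.8 0 0 0; 0 0.05 0 8.2 0 0 0; 0 0.05 0 8.2 0 0 0",
)

```text
time_s: 14.08
eef_pos: [582.4, 13.7, 40.6]
ee_rot: [-0.0, 1.0, 0.026, -0.001]
force: [0.3, -0.4, 1.2]
grip_width: 0.001
grip_force: 0.0
```

Emit:
step_arm(
  commands="0 0 0 0.1 0 0 0; 0 0 0 0.2 0 0 0; 0 0 0 0.3 0 0 0; 0 0 0 0.35 0 0 0; 0 0 0 0.35 0 0 0",
)

```text
time_s: 14.5
eef_pos: [582.8, 14.1, 38.1]
ee_rot: [0.0, 1.0, 0.026, 0.0]
force: [0.1, 0.2, 1.3]
grip_width: -0.003
grip_force: 0.0
```

Emit:
step_arm(
  commands="0 0 0 0.05 0 0 0; 0 0 0 0.1 0 0 0; 0 0 0 0.1 0 0 0",
)

```text
time_s: 14.75
eef_pos: [582.7, 14.1, 36.8]
ee_rot: [-0.0, 1.0, 0.026, 0.0]
force: [-0.1, -0.7, -0.2]
grip_width: -0.002
grip_force: 0.3
```

Emit:
step_arm(
  commands="0 0 0 0.05 0 0 0; 0 0 0 0.1 0 0 0; 0 0 0 0.1 0 0 0",
)

```text
time_s: 15.0
eef_pos: [582.7, 14.1, 36.0]
ee_rot: [0.0, 1.0, 0.026, 0.0]
force: [-1.6, 0.2, 3.7]
grip_width: -0.0
grip_force: 1.8
```

Emit:
step_arm(
  commands="0 0 0 0.05 0 0 0; 0 0 0 0.1 0 0 0; 0 0 0 0.1 0 0 0",
)

```text
time_s: 15.25
eef_pos: [582.7, 14.1, 34.8]
ee_rot: [0.0, 1.0, 0.026, 0.0]
force: [-1.2, 0.8, 3.0]
grip_width: 0.001
grip_force: 1.6
```

Emit:
step_arm(
  commands="0 0 0 0.05 0 0 0; 0 0 0 0.1 0 0 0; 0 0 0 0.1 0 0 0",
)

```text
time_s: 15.5
eef_pos: [582.8, 14.0, 34.5]
ee_rot: [0.0, 1.0, 0.026, 0.0]
force: [-2.6, 0.8, 10.2]
grip_width: -0.006
grip_force: 5.1
```

Emit:
step_arm(
  commands="0 0 0 0.05 0 0 0; 0 0 0 0.08 0 0 0; 0 0 0 0.08 0 0 0",
)

```text
time_s: 15.75
eef_pos: [582.8, 14.1, 34.4]
ee_rot: [0.0, 1.0, 0.026, 0.0]
force: [-6.4, -0.5, 17.6]
grip_width: -0.001
grip_force: 8.6
```

The hard stop is reached: 17.6 N, with the fingertip at z ≈ 17.4 mm against an expected disc top of 17.5 mm. Retreating.

Emit:
step_arm(
  commands="0 0 0 -0.3 0 0 0; 0 0 0 -1.5 0 0 0; 0 0 0 -4 0 0 0; 0 0 0 -7 0 0 0; 0 0 0 -9 0 0 0; 0 0 0 -9 0 0 0; 0 0 0 -9 0 0 0",
)

```text
time_s: 16.33
eef_pos: [583.0, 14.0, 124.1]
ee_rot: [0.0, 1.0, 0.026, 0.001]
force: [-0.4, -1.1, -0.4]
grip_width: 0.003
grip_force: 0.0
```

```bash
python3 - <<'E'
from h import *
im=capture("wrist"); cv2.imwrite("pics/w7.png",cv2.resize(im[170:310,150:560],None,fx=1.9,fy=1.9)[:,:,::-1])
E
```

```text
(no output)
```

View pics/w7.png

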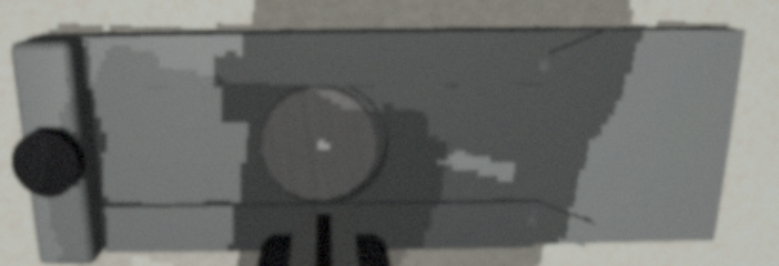

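The crop shows the disc flat in the pocket at crop (322,145), with an even rim and nothing touching it.

```bash
python3 -c "
from rig import *
print(finish_job())"
```

```text
the job is handed in; nothing more can be done
None
```

The steel disc is in the pocket, pressed to the hard stop (highest reading 17.6 N against the 25 N limit) and let go; I handed the job in at about 16 s but got no verdict back.

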